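# Fit the stall lamp's battery, clamp it and throw the isolator

## Robot

A 6-joint arm with a two-finger parallel gripper is mounted at the origin on the work surface. World frame = base frame: x ahead of the robot, y to its left, z up, the work surface at z = 0. Lengths are in m, angles in rad, forces in N, time in s.
With the tool pointing down it reaches from about 0.3 to 0.775 m from the base axis. Payload 14.6 kg.
Tool frame: the origin (TCP) lies midway between the tips of the shut fingers; the grasp point (between the pads) lies 19 mm behind it; z points along the fingers, y is the line along which they close (so a half turn about z gives the same grasp; the last joint's range is limited). The gripper opens to 94 mm and grips with 3 to 60 N. Pads are 16 mm wide; open, the fingers measure 119 mm over their backs; the gripper's body (75 mm by 177 mm) begins 78 mm behind the grasp point.
Start: joints at [1.221, 0.3, 1.521, -0, 1.321, -0.067], TCP at [0.153, 0.528, 0.205] pointing down, gripper open.
Joint ranges: [-3.03, 3.03], [-0.79, 2.21], [0.23, 2.52], [-1.04, 4.18], [0, 3.07], [-2.55, 2.55]. Speed limits (rad/s): [2.22, 2.22, 2.57, 3.14, 3.14, 3.14].

## Interface

Orientations are given as [roll, pitch, yaw] about the fixed x, y, z axes, in that order (R = Rz(yaw) Ry(pitch) Rx(roll)).
In Python, from station import ctrl gives the robot as it stands. The module is installed in compiled form; this text tells all that it offers.
- The arm moves only by the tool servo_tool, never from a script. Its argument "plan" is a list of rows, each a list of 7 numbers: the opening in per cent of the stroke, from 0 (shut) to 100 (fully open), then the shift along the tool's x, y, z in m, then the turn, a rotation vector about the tool's x, y, z in rad. A call has exactly 8 rows; each row shifts and turns the commanded pose from where the row before left it, along the tool's axes as they then stand; what a row does not reach is not made up. A row lasts 1/8 s, in which the tool goes at most 62.5 mm and 10.7 degrees, less where a joint would pass 70% of its speed; a pose out of reach is approached as far as the arm can. A call with a gripper value outside its range is refused whole. The fingers move at their own pace and stop on an object; "force" is the grip in N (left out, the last holds). Time passes only in rows, so rows that do not move let the fingers close, or fill a call up. It gives the time, the measured TCP pose, the force, the opening and the grip force at its end, in the units of the state.
- ctrl.get_obs(): the state, without advancing time (a new reading comes with each control period).
- ctrl.camera(name): name is "side" or "top" or "wrist"; returns a dict with "pixels" (480x640x3 uint8, red, green, blue), "z_map" (480x640 float32, m along the optical axis (not along the pixel's ray), 0 where there is no reading), "mtx" (3x3 intrinsics, pixels), "pose" (4x4, takes a point from camera to world coordinates). Camera axes: x right, y up, looking along -z (the intrinsics and any distortion apply to the point x, -y, -z); pixel columns grow to the right and rows downward; lengths in m; the calibration is good to about 2 mm. A picture is of the moment at which its call begins.
- ctrl.hand_in(): hands the job in; it is judged then, once.
The state is a dict: "time_s": time; "qpos": joint angles; "joint_vel": joint speeds; "tau": joint torques, N m; "ee_pos": TCP position; "eef_rot": TCP orientation; "force": force on the tool from outside, world axes, zero at the start; "moment": the same for the moment, N m; "grip_width": finger opening in m; "grip_force": force on a finger pad.
Only numpy, scipy, OpenCV 4.12 (cv2) and the standard library are available. Lean on these libraries where they do the work, as an engineer would, in place of code of your own. Each camera call takes 0.05 s, during which the arm holds its last target. There are 200 camera calls.

## Task

Get the stall's lamp running: take the battery pack out of the open bay of the cosmetics caddy, stand it on the tile and let go of it so as to take it by its other two sides, and lower it gently (do not drop it) upright into the lamp's well until it rests flat on the well floor. Then throw the hold-down lever over its centre so that it clamps down on top of the pack, and last flip the long isolator toggle over until it snaps to its other side. Leave the short toggle as it is, do not disturb the other things on the tile, and let go of everything.

Things in the scene. Friction and masses are not known exactly. Their poses are not given: they have to be found in the camera images.
- crate: Upturned yellow crate, fixed, with the terracotta-coloured tile everything stands on; origin on the table under its centre. Tile top at world z 0.070, reaching from x 0.37 to 0.74 and y -0.37 to 0.37 (the corner with x below 0.45 and y below -0.325 is cut off).
- pack: Battery pack, loose: a black plastic block 58 (own x) x 42 (own y) x 70 (z) mm with a thin grey band, about 0.3 kg (varies). Origin at the centre of its underside, z up. It starts upright in the caddy's bay, its x along the caddy's x. Turned half round it is the same.
- lamp: Battery lamp, fixed. Grey base plate 100 (x) x 235 (y -135 to +100) x 8 mm; origin at tile level, z up. From -y to +y: low white dome (top 60 mm above the tile, y -103), black switch deck (80 mm in x, y -75 to +4, top at 48 mm) with two toggles, battery well (centre y +45), hold-down lever on the outer (+y) cheek, between steel lugs up to 95 mm above the tile.
- well (a point): Centre of the well floor, 8 mm above the tile; axes as the lamp's. Seated, the pack's origin lies here. Two cheeks at +-y (50 mm long in x, 8 thick, 70 high above the floor, 66 apart inside); at +-x only lips 8 mm high, 50 apart inside. So the pack goes in only with its own x along the lamp's y, held low only by the faces that look along the lamp's x.
- clamp (a joint): Hold-down lever, turns about the lamp's x. 0 = open: leans outward (lamp's +y) 0.70 rad from vertical; grows as it swings inward (-y) over the well. Over-centre spring: pushes back to open below 0.9 rad (up to about 4 N at the tip), beyond that it snaps on by itself. Down on the seated pack it lies level at about 2.27, pressing with about 6 N; with an empty well it ends at 2.40.
- clamp_pivot (a point): Pivot of the hold-down lever, at (0, 90, 88) mm in the lamp's frame; axes as the lamp's.
- clamp_tip (a point): Free end of the hold-down lever, a steel bar 75 mm long from its pivot and 10 mm thick, with a cross bar 28 mm long (lamp's x) and 12 mm thick at this end and a rubber foot 45 mm from the pivot. Open, this point is about 145 mm above the tile.
- isolator (a joint): The long toggle, turns about the lamp's y. 0 = off, leaning 0.45 rad from upright to the lamp's -x; 0.90 = on, leaning 0.45 rad to the lamp's +x. Its spring drives it away from upright (0.45) to either side; about 4 N at the tip pushes it over.
- isolator_pivot (a point): Pivot of the long toggle on the switch deck, at (0, -20, 48) mm in the lamp's frame; axes as the lamp's.
- isolator_tip (a point): Centre of the ball end (12 mm across) of the long toggle, a steel bat lever 45 mm long from its pivot, 8 mm thick. About 88 mm above the tile when thrown either way, 93 mm when upright.
- spare (a joint): The short toggle, 20 mm long, 6 mm thick, on the same deck at (0, -56) mm of the lamp, top about 70 mm above the tile; values as the long one's. It must stay at 0 (off).
- caddy: White plastic cosmetics caddy, fixed, 100 (x) x 140 (y) x 84 mm high; origin at the centre of its underside, at tile level. Open-topped bay at y +8 to +62 mm. The rest is a closed cubby with a swing door 72 mm wide on its -x face, hinged at the -y end and standing ajar by any angle up to 1.5 rad.
- bay (a point): Centre of the bay floor, at (0, 35, 4) mm of the caddy, axes as the caddy's. Walls at its +-y sides: 84 mm long in x, 50 mm apart inside, 80 mm high above this floor. At its +-x ends only lips 8 mm high, 74 mm apart inside. So in the bay the pack can be held only by its faces that look along the caddy's x.
- perfume: Bystander: glass perfume bottle 36 x 28 mm, 72 mm high with cap; origin at the centre of its underside.
- lipstick: Bystander: upright aluminium lipstick tube, 20 mm across, 66 mm high; origin at the centre of its underside.
- comb: Bystander: green plastic comb lying flat, 150 (x) x 28 (y) x 5 mm; origin at its middle, underneath.
- compact: Bystander: closed round silver compact mirror, 68 mm across with a small catch, 12 mm high; origin at the centre of its underside.
- bangle: Bystander: wooden bead bangle lying flat, 80 mm across, 12 mm high; origin at its centre, underneath.
- polish: Bystander: small nail-polish bottle, 26 mm across, 60 mm high; origin at the centre of its underside.
- cream: Bystander: low cream jar, about 50 mm across, 36 mm high; origin at the centre of its underside.
There are look-alikes about, which are no part of the job. Several things have the shape of the pack; the one meant has the colours described above.

How it is judged:
By the outcome, as a careful person would: the job done as asked, in the order asked, and still so for the second after the job is handed in, with the robot touching nothing.
It also fails if it takes over 70 s, if anything falls off the work surface, if the arm or the gripper's body presses on something with over 40 N, if the wrist force passes 120 N, or if a joint passes its speed limit or range.

## Working session

There is one attempt and no reset: what is moved stays moved. The work goes in short steps, Python scripts to look and compute and a tool call to move; the robot and the scene stay as the last step left them, time stands still between calls to the robot, and variables do not carry over. Pictures are saved under pics/ and viewed, at most 10 in all, crops included, and the job is handed in when it is done.

Besides the shell and the picture viewer there is one more tool, called after ">>>" as name(argument=value, ...), one argument or row to a line, values as JSON. servo_tool: Moves the arm, as the interface text tells. Its arguments: {"type":"object","properties":{"plan":{"type":"array","items":{"type":"array","items":{"type":"number"}}},"force":{"type":"number"}},"required":["plan"]}

```bash
mkdir -p pics
cat > h.py <<'E'
import numpy as np, cv2
from station import ctrl
def save(c,n): cv2.imwrite(f'pics/{n}.png',c['pixels'][:,:,::-1])
def ray(c,u,v):
    K=c['mtx'];T=c['pose'];d=np.array([(u-K[0,2])/K[0,0],-(v-K[1,2])/K[1,1],-1.])
    return T[:3,3],T[:3,:3]@d
def onz(c,u,v,z):
    o,d=ray(c,u,v);return o+d*(z-o[2])/d[2]
def cloud(c):
    K=c['mtx'];T=c['pose'];v,u=np.mgrid[:480,:640];z=c['z_map']
    P=np.stack([(u-K[0,2])/K[0,0]*z,-(v-K[1,2])/K[1,1]*z,-z],-1)
    return P@T[:3,:3].T+T[:3,3]
E
python3 - <<'E'
from h import *
import pickle
for n in['top','side']:
    c=ctrl.camera(n);save(c,n+'0');pickle.dump(c,open(n+'0.pkl','wb'))
    print(n,c['mtx'].round(1).tolist(),c['pose'].round(3).tolist(),[k for k in c])
o=ctrl.get_obs();print(o)
E
```

```text
top [[536.9, 0.0, 326.3], [0.0, 536.9, 235.1], [0.0, 0.0, 1.0]] [[0.011, 0.997, -0.07, 0.409], [-1.0, 0.012, 0.006, -0.042], [0.007, 0.07, 0.998, 1.258], [0.0, 0.0, 0.0, 1.0]] ['pixels', 'z_map', 'mtx', 'pose']
side [[540.2, 0.0, 321.7], [0.0, 540.2, 238.1], [0.0, 0.0, 1.0]] [[-0.953, 0.149, -0.265, 0.146], [-0.303, -0.534, 0.789, 0.946], [-0.024, 0.833, 0.553, 0.854], [0.0, 0.0, 0.0, 1.0]] ['pixels', 'z_map', 'mtx', 'pose']
{'time_s': 0.1, 'qpos': array([ 1.22142744e+00,  3.00402105e-01,  1.52150095e+00, -3.78266340e-05,
        1.32074306e+00, -6.65959938e-02]), 'joint_vel': array([-1.33774820e-03, -9.69685553e-04, -9.27189770e-04, -6.89165234e-04,
        8.37138915e-05,  1.05618949e-03]), 'tau': array([-1.02566108e-03, -5.32640469e+01, -3.53289199e+01,  7.07974657e-02,
        2.35509756e-02, -3.48630795e-05]), 'ee_pos': array([0.15338841, 0.52792741, 0.20495808]), 'eef_rot': array([-3.14053908e+00, -3.35456687e-05,  2.85882912e+00]), 'force': array([-0.43793652, -0.05358126,  0.78888556]), 'moment': array([ 0.02269429, -0.00360966, -0.02460611]), 'grip_force': 0.0, 'grip_width': 0.09395005691561514}
```

View pics/top0.png

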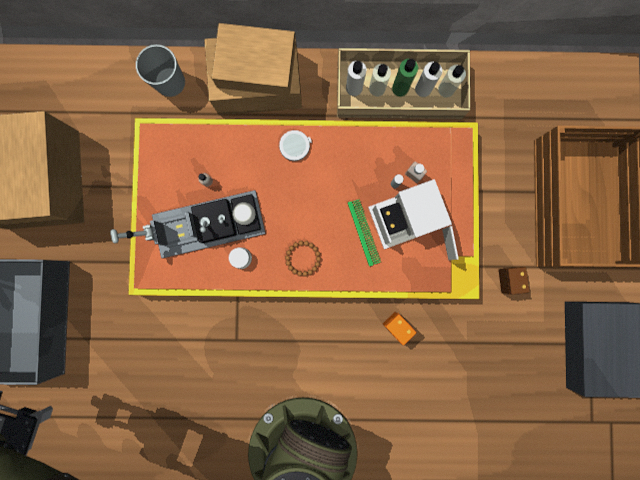

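View pics/side0.png

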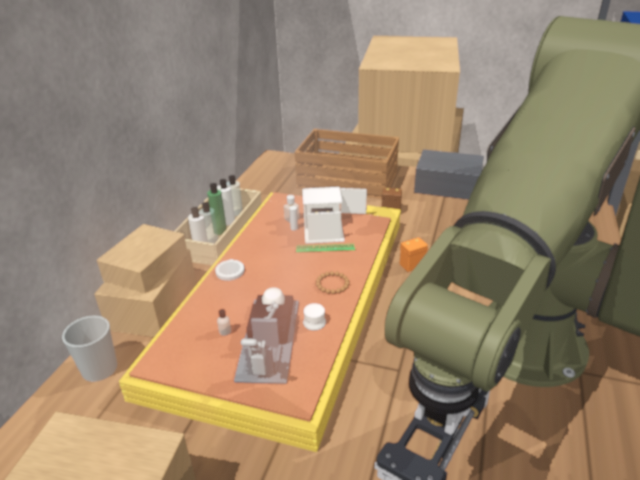

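Candidates for the pack: the black block in the caddy's bay (392,218), the orange block (400,328) and the brown block (514,281). By the description it is the black one in the bay. Next I crop and measure.

Run:
```python
from h import *
import pickle
c=pickle.load(open('top0.pkl','rb'));im=c['pixels'][:,:,::-1]
a=cv2.resize(im[175:270,360:470],None,fx=3.6,fy=3.6,interpolation=3);b=cv2.resize(im[175:270,105:275],None,fx=3.6,fy=3.6,interpolation=3)[:, :]
a=cv2.copyMakeBorder(a,0,0,0,max(0,b.shape[1]-a.shape[1]),0)
cv2.imwrite('pics/crop.png',cv2.resize(np.vstack([a,b]),None,fx=.85,fy=.85))
P=cloud(c);hsv=cv2.cvtColor(im,cv2.COLOR_BGR2HSV);S=hsv[...,1].astype(int);V=hsv[...,2]
x,y,z=P[...,0],P[...,1],P[...,2]
def rect(m,n):
    k=cv2.morphologyEx(m.astype(np.uint8),cv2.MORPH_OPEN,np.ones((2,2)))
    nn,l,st,_=cv2.connectedComponentsWithStats(k,connectivity=8)
    if nn<2: print(n,'none');return
    i=1+np.argmax(st[1:,4]);q=l==i
    r=cv2.minAreaRect((P[q][:,:2]*1000).astype(np.float32));print(n,q.sum(),np.round(r[0],1),np.round(r[1],1),round(r[2],1),'z',np.percentile(z[q],[5,50,95]).round(3),'px',st[i,:4])
reg=lambda u0,u1,v0,v1:(lambda m:(m.__setitem__((slice(v0,v1),slice(u0,u1)),True),m)[1])(np.zeros((480,640),bool))
cad=reg(360,470,170,270);lam=reg(105,275,180,265)
rect(cad&(z>.148)&(z<.16)&(V>150)&(S<60),'caddy top')
rect(cad&(z>.13)&(z<.150)&(V<70),'pack top')
rect(lam&(z>.11)&(z<.125)&(V<80),'deck')
rect(lam&(z>.073)&(S<60),'lamp all')
rect(lam&(z>.139)&(z<.155),'cheek')
rect(lam&(z>.185),'lever')
print('tile z',np.median(z[150:160,200:260]))
for (u,v,n) in[(295,145,'compact'),(203,178,'polish'),(240,258,'cream'),(303,258,'bangle'),(365,233,'comb'),(398,180,'lip'),(418,169,'perf')]: print(n,P[v,u].round(3))
```

```text
caddy top 1829 [ 512.1 -167.9] [103.  309.3] 20.9 z [0.149 0.153 0.157] px [400 181  53  57]
pack top 510 [ 485.7 -121.8] [ 61.3 213.3] 27.8 z [0.118 0.143 0.146] px [381 204  28  31]
deck 1239 [493.1  94.6] [303.9 102.5] 76.9 z [0.108 0.117 0.121] px [192 200  44  44]
lamp all 4820 [510.9 195.8] [490.1 165.4] 85.4 z [0.074 0.103 0.164] px [112 192 154  67]
cheek 109 [450.8 108.2] [309.   40.1] 67.0 z [0.132 0.146 0.151] px [186 214   9  23]
lever 188 [453.9 200.4] [491.9  28.5] 82.8 z [-0.001  0.205  0.222] px [112 231  26  14]
tile z 0.06955282216986691
compact [0.691 0.023 0.083]
polish [0.607 0.215 0.126]
cream [0.439 0.136 0.102]
bangle [0.441 0.002 0.07 ]
comb [ 0.498 -0.134  0.07 ]
lip [ 0.607 -0.199  0.133]
perf [ 0.629 -0.24   0.142]
```

View pics/crop.png

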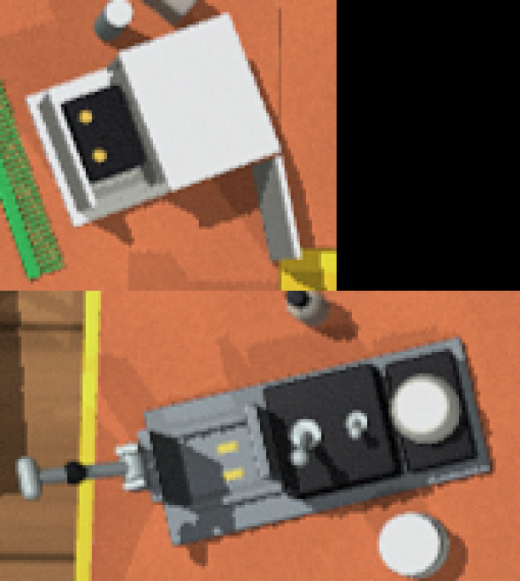

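The crop shows the black pack with gold contacts in the white caddy's bay (full-frame 392,218). The lamp's well is open with its lever leaning outward (left), and the long toggle is next to the well. I'll get rectangles from the contours by casting rays onto planes at known height.

```bash
cat >> h.py <<'E'
def rect(c,m,zz,n=''):
    k=cv2.morphologyEx(m.astype(np.uint8),cv2.MORPH_OPEN,np.ones((3,3)))
    nn,l,st,ce=cv2.connectedComponentsWithStats(k,connectivity=4)
    if nn<2: print(n,'none');return
    i=1+np.argmax(st[1:,4]);v,u=np.nonzero(l==i)
    Q=np.array([onz(c,a,b,zz)[:2]*1000 for a,b in zip(u,v)],np.float32)
    r=cv2.minAreaRect(Q);print(n,len(u),'c',np.round(r[0],1),'size',np.round(r[1],1),'ang',round(r[2],1),'px',st[i,:4]);return r
E
python3 - <<'E'
from h import *
import pickle
c=pickle.load(open('top0.pkl','rb'));im=c['pixels'][:,:,::-1]
P=cloud(c);hsv=cv2.cvtColor(im,cv2.COLOR_BGR2HSV);H,S,V=[hsv[...,i].astype(int) for i in range(3)]
def box(u0,u1,v0,v1):
    m=np.zeros((480,640),bool);m[v0:v1,u0:u1]=1;return m
z=cv2.medianBlur(P[...,2].astype(np.float32),5)
rect(c,box(400,452,175,240)&(V>190)&(S<40)&(z>.14),.154,'caddy closed top (100x~70)')
pk=rect(c,box(374,402,196,240)&(V<75)&(z>.137),.144,'pack')
rect(c,box(190,236,196,250)&(V<75)&(z>.108),.118,'deck')
rect(c,box(145,268,185,265)&~((S>110)&(H<20))&(z>.072)&(z<.125),.078,'base')
rect(c,box(228,262,196,232)&(V>170)&(S<50),.125,'dome')
E
```

```text
caddy closed top (100x~70) 1808 c [ 545.2 -251.9] size [99.1 79.3] ang 20.8 px [400 181  51  56]
pack 452 c [ 524.3 -189.2] size [57.3 43.7] ang 20.8 px [381 204  21  30]
deck 1319 c [516.4 196.1] size [80.4 89.9] ang 14.1 px [190 199  45  44]
base 4443 c [513.9 211.9] size [100.7 234.8] ang 14.2 px [152 191 113  67]
dome 254 c [534.4 130.9] size [36.3 33.9] ang 1.2 px [234 204  17  18]
```

>>> servo_tool(
  plan=[
    [100,-0.035,-0.0365,-0.014,0,0,0],
    [100,-0.035,-0.0365,-0.014,0,0,0],
    [100,-0.035,-0.0365,-0.014,0,0,0],
    [100,-0.035,-0.0365,-0.013,0,0,0],
    [100,-0.035,-0.0365,0,0,0,0],
    [100,-0.035,-0.0365,0,0,0,0],
    [100,-0.035,-0.0365,0,0,0,0],
    [100,-0.035,-0.0365,0,0,0,0],
  ],
)

```text
time_s: 1.1
ee_pos: [0.3412, 0.168, 0.2604]
eef_rot: [3.142, 0.0, 2.859]
force: [0.6, 0.1, -0.4]
grip_width: 0.0941
grip_force: 0.0
```

>>> servo_tool(
  plan=[
    [100,-0.035,-0.0365,0,0,0,0],
    [100,-0.035,-0.0365,0,0,0,0],
    [100,-0.035,-0.0365,0,0,0,0],
    [100,-0.035,-0.0365,0,0,0,0],
    [100,-0.035,-0.0365,0,0,0,0],
    [100,-0.035,-0.0365,0,0,0,0],
    [100,-0.035,-0.0365,0,0,0,0],
    [100,-0.03,-0.0365,0,0,0,0],
  ],
)

```text
time_s: 2.1
ee_pos: [0.5239, -0.1891, 0.26]
eef_rot: [3.141, -0.001, 2.859]
force: [0.2, 0.9, 0.5]
grip_width: 0.094
grip_force: 0.0
```

>>> servo_tool(
  plan=[
    [100,0,0,0,0,0,0.154],
    [100,0,0,0,0,0,0.154],
    [100,0,0,0,0,0,0.154],
    [100,0,0,0,0,0,0.154],
    [100,0,0,0,0,0,0.154],
    [100,0,0,0,0,0,0.154],
    [100,0,0,0,0,0,0],
    [100,0,0,0,0,0,0],
  ],
)

```text
time_s: 3.1
ee_pos: [0.5234, -0.1875, 0.2603]
eef_rot: [-3.141, -0.0, 1.938]
force: [0.7, -0.5, 0.5]
grip_width: 0.094
grip_force: 0.0
```

Run:
```python
from h import *
c=ctrl.camera('wrist');save(c,'w1')
P=cloud(c);z=cv2.medianBlur(P[...,2].astype(np.float32),5)
hsv=cv2.cvtColor(c['pixels'],cv2.COLOR_RGB2HSV)
near=np.hypot(P[...,0]-.524,P[...,1]+.189)<.06
rect(c,near&(hsv[...,2]<80)&(z>.135)&(z<.15),.144,'pack')
o=ctrl.get_obs();print(o['ee_pos'],o['eef_rot'],o['qpos'])
```

```text
pack 2402 c [ 524.4 -187. ] size [56.9 40.1] ang 21.0 px [291 216  63  43]
[ 0.523434   -0.18751995  0.26033259] [-3.14145602e+00 -1.78096211e-04  1.93759124e+00] [-4.09894070e-01  2.77845107e-01  1.42203358e+00  3.15181243e-05
  1.44193625e+00 -7.76693053e-01]
```

View pics/w1.png

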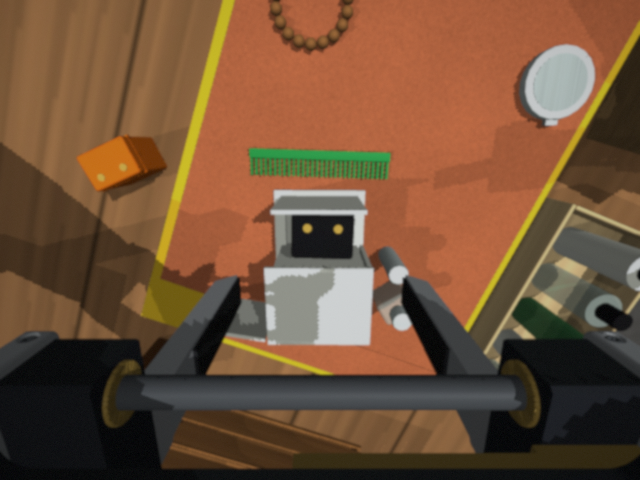

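The picture shows the pack in the bay at (322,236), centred between the fingers and square to them. The lipstick (398,275) is clear of them. Going down.

>>> servo_tool(
  plan=[
    [100,0,0.001,0.025,0,0,0],
    [100,0,0,0.025,0,0,0],
    [100,0,0,0.025,0,0,0],
    [100,0,0,0.025,0,0,0],
    [100,0,0,0.025,0,0,0],
    [100,0,0,0.02,0,0,0],
    [100,0,0,0.015,0,0,0],
    [100,0,0,0,0,0,0],
  ],
  force=20,
)

```text
time_s: 4.15
ee_pos: [0.5241, -0.187, 0.0997]
eef_rot: [-3.14, -0.001, 1.936]
force: [-0.1, -0.3, 0.7]
grip_width: 0.0939
grip_force: 0.0
```

>>> servo_tool(
  plan=[
    [30,0,0,0,0,0,0],
    [30,0,0,0,0,0,0],
    [30,0,0,0,0,0,0],
    [30,0,0,0,0,0,0],
    [30,0,0,0,0,0,0],
    [30,0,0,0,0,0,0],
    [30,0,0,0,0,0,0],
    [30,0,0,0,0,0,0],
  ],
  force=20,
)

```text
time_s: 5.15
ee_pos: [0.5245, -0.1872, 0.1007]
eef_rot: [3.141, 0.0, 1.935]
force: [-1.7, 0.6, 5.7]
grip_width: 0.0583
grip_force: 19.9
```

>>> servo_tool(
  plan=[
    [30,0,0,-0.01,0,0,0],
    [30,0,0,-0.02,0,0,0],
    [30,0,0,-0.03,0,0,0],
    [30,0,0,-0.03,0,0,0],
    [30,0,0,-0.02,0,0,0],
    [30,0.018,0.015,0,0,0,0],
    [30,0.03,0.024,0,0,0,0],
    [30,0.03,0.024,0,0,0,0],
  ],
)

```text
time_s: 6.15
ee_pos: [0.5556, -0.0909, 0.2106]
eef_rot: [-3.141, -0.0, 1.934]
force: [0.6, -0.3, -2.2]
grip_width: 0.0577
grip_force: 19.9
```

>>> servo_tool(
  plan=[
    [30,0.03,0.024,0,0,0,0],
    [30,0.02,0.016,0,0,0,0],
    [30,0,0,0,0,0,0.15],
    [30,0,0,0,0,0,0.15],
    [30,0,0,0,0,0,0.15],
    [30,0,0,0,0,0,0.15],
    [30,0,0,0,0,0,0.15],
    [30,0,0,0,0,0,0.13],
  ],
)

```text
time_s: 7.15
ee_pos: [0.5749, -0.0309, 0.2105]
eef_rot: [-3.141, 0.0, 1.05]
force: [-0.1, 0.1, -1.8]
grip_width: 0.0581
grip_force: 19.9
```

>>> servo_tool(
  plan=[
    [30,0,0,0,0,0,0],
    [30,0,0,0.015,0,0,0],
    [30,0,0,0.025,0,0,0],
    [30,0,0,0.025,0,0,0],
    [30,0,0,0.02,0,0,0],
    [30,0,0,0.015,0,0,0],
    [30,0,0,0.006,0,0,0],
    [30,0,0,0,0,0,0],
  ],
)

```text
time_s: 8.15
ee_pos: [0.5751, -0.0309, 0.1044]
eef_rot: [-3.141, 0.0, 1.055]
force: [0.5, 0.1, -1.6]
grip_width: 0.058
grip_force: 19.9
```

>>> servo_tool(
  plan=[
    [30,0,0,0.002,0,0,0],
    [30,0,0,0.002,0,0,0],
    [30,0,0,0.001,0,0,0],
    [30,0,0,0.001,0,0,0],
    [30,0,0,0.001,0,0,0],
    [30,0,0,0.0005,0,0,0],
    [30,0,0,0.0005,0,0,0],
    [30,0,0,0,0,0,0],
  ],
)

```text
time_s: 9.15
ee_pos: [0.5751, -0.0309, 0.0967]
eef_rot: [3.141, -0.0, 1.055]
force: [-2.5, 0.2, 2.0]
grip_width: 0.0581
grip_force: 19.9
```

>>> servo_tool(
  plan=[
    [100,0,0,0,0,0,0],
    [100,0,0,0,0,0,0],
    [100,0,0,0,0,0,0],
    [100,0,0,0,0,0,0],
    [100,0,0,-0.015,0,0,0],
    [100,0,0,-0.025,0,0,0],
    [100,0,0,-0.03,0,0,0],
    [100,0,0,-0.03,0,0,0],
  ],
)

```text
time_s: 10.15
ee_pos: [0.5751, -0.0309, 0.1986]
eef_rot: [3.141, -0.0, 1.055]
force: [-0.1, -0.5, 0.1]
grip_width: 0.0938
grip_force: 0.0
```

>>> servo_tool(
  plan=[
    [100,0,0,-0.03,0,0,-0.15],
    [100,0,0,-0.03,0,0,-0.16],
    [100,0,0,0,0,0,-0.16],
    [100,0,0,0,0,0,-0.16],
    [100,0,0,0,0,0,-0.16],
    [100,0,0,0,0,0,-0.16],
    [100,0,0,0,0,0,-0.16],
    [100,0,0,0,0,0,-0.16],
  ],
)

```text
time_s: 11.15
ee_pos: [0.575, -0.0309, 0.2577]
eef_rot: [3.141, 0.001, 2.33]
force: [-0.8, 1.2, 0.7]
grip_width: 0.0943
grip_force: 0.0
```

>>> servo_tool(
  plan=[
    [100,0,0,0,0,0,-0.15],
    [100,0,0,0,0,0,-0.15],
    [100,0,0,0,0,0,0],
    [100,0,0,0,0,0,0],
    [100,0,0,0,0,0,0],
    [100,0,0,0,0,0,0],
    [100,0,0,0,0,0,0],
    [100,0,0,0,0,0,0],
  ],
)

```text
time_s: 12.15
ee_pos: [0.5751, -0.0309, 0.2565]
eef_rot: [-3.142, -0.0, 2.625]
force: [0.4, -0.0, 0.3]
grip_width: 0.0938
grip_force: 0.0
```

Run:
```python
from h import *
c=ctrl.camera('wrist');save(c,'w2')
P=cloud(c);z=cv2.medianBlur(P[...,2].astype(np.float32),5)
hsv=cv2.cvtColor(c['pixels'],cv2.COLOR_RGB2HSV)
near=np.hypot(P[...,0]-.575,P[...,1]+.031)<.06
rect(c,near&(hsv[...,2]<80)&(z>.132)&(z<.15),.140,'pack')
o=ctrl.get_obs();print(o['ee_pos'],o['eef_rot'],o['qpos'])
c=ctrl.camera('top');import pickle;pickle.dump(c,open('top1.pkl','wb'));save(c,'t1')
```

```text
pack 2457 c [572.4 -29.9] size [40.5 57.3] ang 59.2 px [297 203  46  61]
[ 0.57508674 -0.03088777  0.25644984] [-3.14158505e+00 -6.21856317e-07  2.62464930e+00] [-1.17248852e-01  3.25775140e-01  1.36917976e+00 -6.81747950e-06
  1.44664129e+00 -1.17110098e+00]
```

View pics/w2.png

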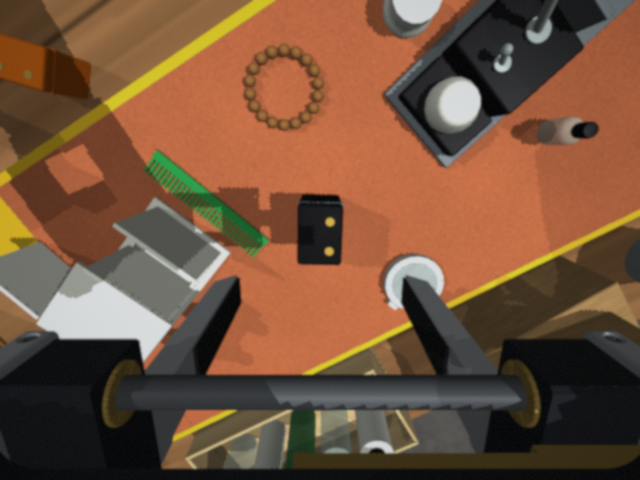

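The pack stands upright on the tile at (320,232), square to the fingers. I'm taking it by its narrow sides.

>>> servo_tool(
  plan=[
    [100,0,0,0.025,0,0,0],
    [100,0,0,0.025,0,0,0],
    [100,0,0,0.025,0,0,0],
    [100,0,0,0.025,0,0,0],
    [100,0,0,0.025,0,0,0],
    [100,0,0,0.02,0,0,0],
    [100,0,0,0.015,0,0,0],
    [100,0,0,0,0,0,0],
  ],
)

```text
time_s: 13.25
ee_pos: [0.5747, -0.0308, 0.0957]
eef_rot: [-3.141, -0.001, 2.625]
force: [-0.3, 0.0, -0.6]
grip_width: 0.094
grip_force: 0.0
```

>>> servo_tool(
  plan=[
    [20,0,0,0,0,0,0],
    [20,0,0,0,0,0,0],
    [20,0,0,0,0,0,0],
    [20,0,0,0,0,0,0],
    [20,0,0,0,0,0,0],
    [20,0,0,0,0,0,0],
    [20,0,0,0,0,0,0],
    [20,0,0,0,0,0,0],
  ],
  force=20,
)

```text
time_s: 14.25
ee_pos: [0.5751, -0.031, 0.0965]
eef_rot: [-3.141, 0.0, 2.625]
force: [-0.5, -1.1, 1.6]
grip_width: 0.0418
grip_force: 19.9
```

>>> servo_tool(
  plan=[
    [20,0,0,-0.005,0,0,0],
    [20,0,0,-0.015,0,0,0],
    [20,0,0,-0.03,0,0,0],
    [20,0,0,-0.04,0,0,0],
    [20,0,0,-0.04,0,0,0],
    [20,0,0,-0.035,0,0,0],
    [20,0,0,0,0,0,0],
    [20,0,0,0,0,0,0],
  ],
)

```text
time_s: 15.25
ee_pos: [0.5747, -0.0308, 0.2604]
eef_rot: [-3.141, -0.001, 2.625]
force: [0.4, 0.6, -2.2]
grip_width: 0.042
grip_force: 19.9
```

>>> servo_tool(
  plan=[
    [20,0.02,0.02,0,0,0,0],
    [20,0.03,0.032,0,0,0,0],
    [20,0.033,0.034,0,0,0,0],
    [20,0.033,0.035,0,0,0,0],
    [20,0.033,0.035,0,0,0,0],
    [20,0.03,0.03,0,0,0,0],
    [20,0.022,0.025,0,0,0,0],
    [20,0.015,0.015,0,0,0,0],
  ],
)

```text
time_s: 16.25
ee_pos: [0.4981, 0.2735, 0.26]
eef_rot: [-3.14, -0.001, 2.626]
force: [0.3, 0.4, -3.4]
grip_width: 0.0416
grip_force: 19.9
```

>>> servo_tool(
  plan=[
    [20,0,0,0,0,0,0.13],
    [20,0,0,0,0,0,0.15],
    [20,0,0,0,0,0,0.15],
    [20,0,0,0,0,0,0.15],
    [20,0,0,0,0,0,0.13],
    [20,0,0,0,0,0,0.096],
    [20,0,0,0,0,0,0],
    [20,0,0,0,0,0,0],
  ],
)

```text
time_s: 17.25
ee_pos: [0.4989, 0.2721, 0.2611]
eef_rot: [-3.141, 0.0, 1.821]
force: [-1.4, -0.4, -2.1]
grip_width: 0.0419
grip_force: 19.9
```

Run:
```python
from h import *
import pickle
for n in['wrist','top','side']:
    c=ctrl.camera(n);save(c,n+'3');pickle.dump(c,open(n+'3.pkl','wb'))
o=ctrl.get_obs();print(o['ee_pos'],o['eef_rot'],o['qpos'],o['force'])
c=pickle.load(open('wrist3.pkl','rb'));P=cloud(c);z=P[...,2]
hsv=cv2.cvtColor(c['pixels'],cv2.COLOR_RGB2HSV);V=hsv[...,2]
d=np.hypot(P[...,0]-.51,P[...,1]-.23)
rect(c,(V<80)&(z>.108)&(z<.125)&(d<.12),.118,'deck')
rect(c,(V<90)&(z>.2)&(z<.33)&(d<.12),.304,'pack top')
```

```text
[0.49892938 0.27226148 0.26133626] [-3.14139361e+00  6.30758208e-05  1.81988064e+00] [ 4.35103254e-01  3.05967962e-01  1.38380442e+00 -2.53544032e-05
  1.45202755e+00  1.86021955e-01] [ 0.02781081  0.45212229 -1.72761806]
deck 14 c [605.1 223.3] size [3.2 3.6] ang 18.4 px [405 296   4   4]
pack top 13569 c [491.3 278.2] size [70.5 77.2] ang 40.9 px [237 231 168 143]
```

View pics/wrist3.png

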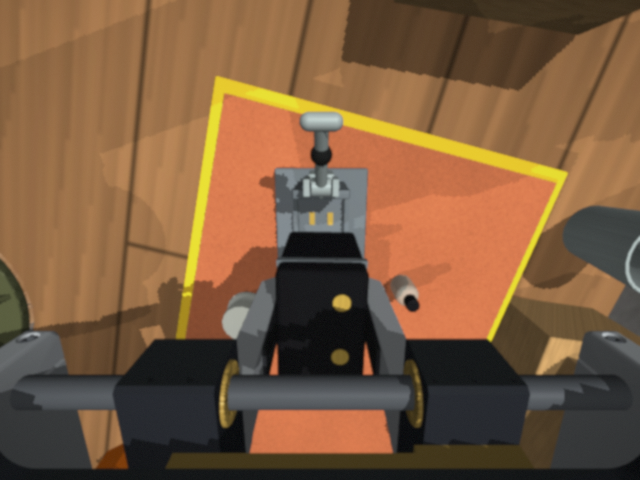

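Run:
```python
from h import *
import pickle
c=pickle.load(open('wrist3.pkl','rb'));P=cloud(c);z=P[...,2]
print('cam',c['pose'][:3,3].round(3))
for u,v in[(275,169),(368,169)]: print('plate corner',onz(c,u,v,.078).round(4))
print('ideal',[ (np.array([509.6,228.9])+a*np.array([.969,.245])+100*np.array([-.245,.969])).round(1) for a in(-50,50)])
for v in range(225,400,10): print(v,P[v,300].round(3),P[v,330].round(3))
hsv=cv2.cvtColor(c['pixels'],cv2.COLOR_RGB2HSV);H,S,V=[hsv[...,i].astype(int) for i in range(3)]
m=~((S>100)&(H<20))&(z>.071)&(z<.09);m[:160]=0;m[262:]=0;m[:,:265]=0;m[:,375:]=0
k=m.astype(np.uint8)
# side edges of plate per row
for v in range(172,260,10):
    us=np.nonzero(m[v])[0]; print(v,us.min(),us.max(),onz(c,us.min(),v,.078)[:2].round(4),onz(c,us.max(),v,.078)[:2].round(4))
```

```text
cam [0.479 0.354 0.44 ]
plate corner [0.438 0.315 0.078]
plate corner [0.5337 0.3395 0.078 ]
ideal [array([436.6, 313.6]), array([533.6, 338. ])]
225 [0.478 0.262 0.079] [0.51  0.27  0.077]
235 [0.48  0.299 0.247] [0.497 0.303 0.247]
245 [0.481 0.3   0.268] [0.497 0.303 0.267]
255 [0.482 0.3   0.284] [0.496 0.303 0.282]
265 [0.483 0.3   0.298] [0.496 0.303 0.297]
275 [0.483 0.298 0.304] [0.496 0.301 0.305]
285 [0.485 0.293 0.304] [0.497 0.296 0.305]
295 [0.486 0.288 0.304] [0.499 0.291 0.304]
305 [0.487 0.283 0.304] [0.5   0.287 0.304]
315 [0.488 0.279 0.305] [0.501 0.281 0.303]
325 [0.489 0.274 0.305] [0.503 0.277 0.304]
335 [0.49  0.269 0.304] [0.504 0.272 0.305]
345 [0.491 0.264 0.305] [0.505 0.267 0.304]
355 [0.493 0.258 0.304] [0.507 0.261 0.303]
365 [0.494 0.253 0.305] [0.508 0.257 0.305]
375 [0.487 0.3   0.371] [0.494 0.301 0.371]
385 [0.487 0.299 0.374] [0.494 0.301 0.374]
395 [0.488 0.298 0.376] [0.495 0.299 0.375]
172 275 367 [0.4386 0.312 ] [0.5335 0.3362]
182 275 366 [0.4408 0.3016] [0.5355 0.3258]
192 275 366 [0.4431 0.2911] [0.5386 0.3155]
202 276 365 [0.4464 0.2807] [0.5406 0.3048]
212 276 365 [0.4488 0.2699] [0.5438 0.2941]
222 276 365 [0.4511 0.2588] [0.547  0.2833]
232 277 364 [0.4546 0.2478] [0.5491 0.2719]
242 277 364 [0.4571 0.2364] [0.5524 0.2607]
252 277 363 [0.4596 0.2247] [0.5547 0.249 ]
```

The wrist view shows the plate's outer end at (275..368,169), within 1.5 mm of my estimate. The pack hangs upright over the well. Lowering.

>>> servo_tool(
  plan=[
    [20,0,0,0.02,0,0,0],
    [20,0,0,0.025,0,0,0],
    [20,0,0,0.02,0,0,0],
    [20,0,0,0.015,0,0,0],
    [20,0,0,0.01,0,0,0],
    [20,0,0,0.01,0,0,0],
    [20,0,0,0.01,0,0,0],
    [20,0,0,0,0,0,0],
  ],
)

```text
time_s: 18.4
ee_pos: [0.4987, 0.2722, 0.1508]
eef_rot: [-3.14, 0.0, 1.819]
force: [-0.3, -0.1, -1.8]
grip_width: 0.0419
grip_force: 19.9
```

>>> servo_tool(
  plan=[
    [20,0,0,0.008,0,0,0],
    [20,0,0,0.008,0,0,0],
    [20,0,0,0.008,0,0,0],
    [20,0,0,0.006,0,0,0],
    [20,0,0,0.004,0,0,0],
    [20,0,0,0.003,0,0,0],
    [20,0,0,0.001,0,0,0],
    [20,0,0,0,0,0,0],
  ],
)

```text
time_s: 19.4
ee_pos: [0.499, 0.2723, 0.1135]
eef_rot: [3.141, -0.0, 1.819]
force: [-0.7, 0.3, -2.3]
grip_width: 0.0418
grip_force: 19.9
```

>>> servo_tool(
  plan=[
    [20,0,0,0.002,0,0,0],
    [20,0,0,0.002,0,0,0],
    [20,0,0,0.002,0,0,0],
    [20,0,0,0.001,0,0,0],
    [20,0,0,0.001,0,0,0],
    [20,0,0,0.0005,0,0,0],
    [20,0,0,0.0005,0,0,0],
    [20,0,0,0,0,0,0],
  ],
)

```text
time_s: 20.4
ee_pos: [0.499, 0.2723, 0.1045]
eef_rot: [3.141, -0.0, 1.819]
force: [-0.7, 0.8, -1.1]
grip_width: 0.0421
grip_force: 19.9
```

>>> servo_tool(
  plan=[
    [20,0,0,0.0005,0,0,0],
    [20,0,0,0.0005,0,0,0],
    [20,0,0,0.0005,0,0,0],
    [20,0,0,0,0,0,0],
    [20,0,0,0,0,0,0],
    [20,0,0,0,0,0,0],
    [20,0,0,0,0,0,0],
    [20,0,0,0,0,0,0],
  ],
)

```text
time_s: 21.4
ee_pos: [0.499, 0.2723, 0.1045]
eef_rot: [3.141, -0.0, 1.819]
force: [-7.0, -4.1, 14.4]
grip_width: 0.0423
grip_force: 19.9
```

>>> servo_tool(
  plan=[
    [20,0,0,-0.001,0,0,0],
    [80,0,0,0,0,0,0],
    [80,0,0,0,0,0,0],
    [80,0,0,0,0,0,0],
    [80,0,0,-0.015,0,0,0],
    [80,0,0,-0.03,0,0,0],
    [80,0,0,-0.04,0,0,0],
    [80,0,0,-0.04,0,0,0],
  ],
)

```text
time_s: 22.4
ee_pos: [0.4989, 0.2723, 0.2314]
eef_rot: [3.141, -0.0, 1.819]
force: [-0.4, -0.4, 0.1]
grip_width: 0.0748
grip_force: 0.0
```

>>> servo_tool(
  plan=[
    [80,0,0,-0.04,0,0,0],
    [80,0,0,-0.03,0,0,0],
    [0,0.03,0,0,0,0,0],
    [0,0.035,0,0,0,0,0],
    [0,0.035,0,0,0,0,0],
    [0,0.028,0,0,0,0,0],
    [0,0,0,0,0,0,0],
    [0,0,0,0,0,0,0],
  ],
)

```text
time_s: 23.4
ee_pos: [0.4677, 0.3958, 0.2995]
eef_rot: [3.141, 0.0, 1.819]
force: [-0.9, 0.4, 1.3]
grip_width: 0.0186
grip_force: 0.0
```

Run:
```python
from h import *
import pickle
c=ctrl.camera('top');save(c,'t4');pickle.dump(c,open('t4.pkl','wb'))
s=ctrl.camera('side');pickle.dump(s,open('s4.pkl','wb'))
o=ctrl.get_obs();print(o['ee_pos'],o['eef_rot'],o['grip_width'])
a=cv2.resize(c['pixels'][170:290,60:290],(690,360),interpolation=3)
b=cv2.resize(s['pixels'][230:430,130:390],(690,530),interpolation=3)[:, :]
cv2.imwrite('pics/c4.png',cv2.resize(np.vstack([a,b]),None,fx=.67,fy=.67)[:,:,::-1])
P=cloud(s);z=P[...,2]
hsv=cv2.cvtColor(c['pixels'],cv2.COLOR_RGB2HSV)
Pt=cloud(c);m=(hsv[...,2]<80)&(Pt[...,2]>.135)&(Pt[...,2]<.16)&(np.hypot(Pt[...,0]-.499,Pt[...,1]-.273)<.06)
rect(c,m,.148,'pack in well')
```

```text
[0.46791615 0.39553027 0.2994223 ] [ 3.14111811e+00 -4.01314755e-05  1.81782545e+00] 0.010854551003943714
pack in well 543 c [497.6 269.9] size [43.6 58.5] ang 13.1 px [158 216  31  25]
```

View pics/c4.png

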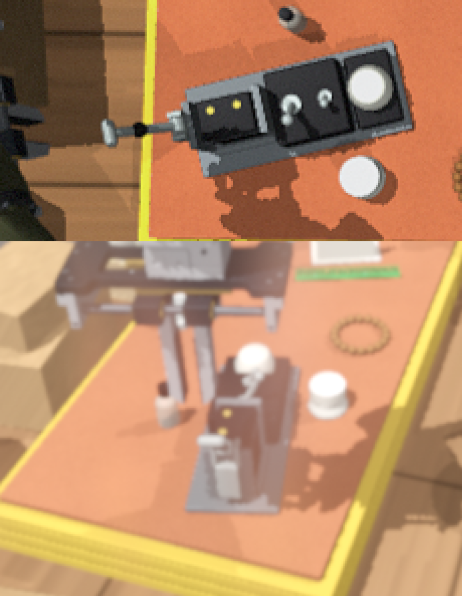

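The pack sits flat in the well at top crop (222,110), and the open lever's cross bar is at (110,133). I'll check the tip position quickly before pushing.

Run:
```python
from h import *
import pickle
c=pickle.load(open('t4.pkl','rb'));p=onz(c,114.5,236,.2154)[:2]*1000
d=p-np.array([510,229.6]);print(p,'lamp xy',d@[.969,.247],d@[-.247,.969])
o=ctrl.get_obs();d=o['ee_pos'][:2]*1000-np.array([510,229.6]);print('tcp lamp',d@[.969,.247],d@[-.247,.969])
P=cloud(c);m=np.hypot(P[...,0]-.4976,P[...,1]-.270)<.015;print(np.percentile(P[...,2][m],[5,50,95]))
```

```text
[475.50017385 363.23181775] lamp xy -0.42327255383443063 138.01068845932616
tcp lamp 0.20552241906629268 171.1811447252032
[0.14399521 0.14733824 0.15030939]
```

>>> servo_tool(
  plan=[
    [0,0,0,0.025,0,0,0],
    [0,0,0,0.025,0,0,0],
    [0,0,0,0.025,0,0,0],
    [0,0,0,0.015,0,0,0],
    [0,0,0,0.005,0,0,0],
    [0,-0.008,0,0,0,0,0],
    [0,-0.01,0,0,0,0,0],
    [0,-0.01,0,0,0,0,0],
  ],
)

```text
time_s: 24.5
ee_pos: [0.4749, 0.3708, 0.2068]
eef_rot: [3.137, -0.005, 1.82]
force: [-3.1, 9.7, 9.0]
grip_width: 0.0004
grip_force: 5.5
```

>>> servo_tool(
  plan=[
    [0,-0.01,0,0,0,0,0],
    [0,-0.01,0,0,0,0,0],
    [0,-0.01,0,0,0,0,0],
    [0,-0.01,0,0,0,0,0],
    [0,-0.01,0,0,0,0,0],
    [0,-0.01,0,0,0,0,0],
    [0,-0.01,0,0,0,0,0],
    [0,-0.008,0,0,0,0,0],
  ],
)

```text
time_s: 25.5
ee_pos: [0.4937, 0.2929, 0.2038]
eef_rot: [-3.141, 0.0, 1.819]
force: [-0.7, 0.8, -0.3]
grip_width: 0.0005
grip_force: 0.0
```

>>> servo_tool(
  plan=[
    [0,0,0,-0.03,0,0,0],
    [0,0,0,-0.03,0,0,0],
    [0,-0.03,-0.018,0,0,0,0],
    [0,-0.035,-0.02,0,0,0,0],
    [0,-0.02,-0.014,0,0,0,0],
    [0,0,0,0,0,0,0],
    [0,0,0,0,0,0,0],
    [0,0,0,0,0,0,0],
  ],
)

```text
time_s: 26.5
ee_pos: [0.4642, 0.1991, 0.2637]
eef_rot: [-3.141, -0.0, 1.819]
force: [-0.1, -0.5, -0.7]
grip_width: 0.0002
grip_force: 0.0
```

Run:
```python
from h import *
import pickle
s=ctrl.camera('side');c=ctrl.camera('wrist');pickle.dump(c,open('w5.pkl','wb'))
b=cv2.resize(s['pixels'][260:400,200:340],(560,560),interpolation=3)
cv2.imwrite('pics/c5.png',cv2.resize(np.hstack([b,cv2.resize(c['pixels'],(746,560))]),(798,342))[:,:,::-1])
o=ctrl.get_obs();d=o['ee_pos'][:2]*1000-np.array([510,229.6]);print('tcp lamp',d@[.969,.247],d@[-.247,.969],o['ee_pos'])
```

```text
tcp lamp -52.058958214257935 -18.333846663319456 [0.46408195 0.19897502 0.26369842]
```

View pics/c5.png

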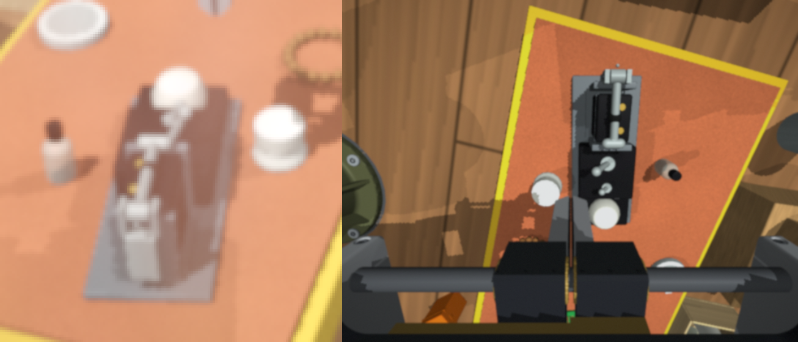

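The lever lies flat on the pack. Before pushing, I check from depth which way the long toggle leans.

Run:
```python
from h import *
import pickle
for f in('w5','t4'):
    c=pickle.load(open(f+'.pkl','rb'));P=cloud(c);d=P[...,:2]*1000-np.array([510,229.6]);X=d@[.969,.247];Y=d@[-.247,.969];Z=P[...,2]*1000-70
    for n,yc,h in(('long',-20,(62,75,82,90)),('short',-56,(54,60,65))):
        for z0 in h:
            m=(abs(Y-yc)<14)&(abs(X)<35)&(Z>z0)&(Z<100)
            print(f,n,z0,m.sum(),X[m].mean().round(1),Y[m].mean().round(1),Z[m].max().round(1) if m.any() else '')
```

```text
w5 long 62 227 -16.7 -16.0 95.5
w5 long 75 178 -19.1 -16.1 95.5
w5 long 82 148 -20.4 -16.3 95.5
w5 long 90 120 -20.4 -16.8 95.5
w5 short 54 91 -8.1 -52.2 70.7
w5 short 60 74 -9.2 -52.3 70.7
w5 short 65 66 -9.7 -52.4 70.7
t4 long 62 42 -17.6 -20.7 97.7
t4 long 75 34 -19.8 -20.6 97.7
t4 long 82 29 -21.2 -20.6 97.7
t4 long 90 23 -21.4 -20.7 97.7
t4 short 54 19 -8.9 -56.1 71.5
t4 short 60 16 -9.9 -56.0 71.5
t4 short 65 13 -10.8 -56.1 71.5
```

>>> servo_tool(
  plan=[
    [0,0,0,0.025,0,0,0],
    [0,0,0,0.025,0,0,0],
    [0,0,0,0.025,0,0,0],
    [0,0,0,0.02,0,0,0],
    [0,0,0,0.013,0,0,0],
    [0,0,0,0.007,0,0,0],
    [0,0,0,0,0,0,0],
    [0,0,0.006,0,0,0,0],
  ],
)

```text
time_s: 27.6
ee_pos: [0.4702, 0.2001, 0.1497]
eef_rot: [3.14, -0.0, 1.819]
force: [1.0, -0.3, -0.8]
grip_width: 0.0005
grip_force: 0.0
```

>>> servo_tool(
  plan=[
    [0,0,0.006,0,0,0,0],
    [0,0,0.006,0,0,0,0],
    [0,0,0.006,0,0,0,0],
    [0,0,0.006,0,0,0,0],
    [0,0,0.006,0,0,0,0],
    [0,0,0.006,0,0,0,0],
    [0,0,0.003,0,0,0,0],
    [0,0,0,0,0,0,0],
  ],
)

```text
time_s: 28.6
ee_pos: [0.5077, 0.2096, 0.1488]
eef_rot: [-3.141, 0.0, 1.819]
force: [0.6, 0.0, 0.2]
grip_width: 0.0003
grip_force: 0.0
```

>>> servo_tool(
  plan=[
    [0,0,-0.008,0,0,0,0],
    [0,0,-0.01,0,0,0,0],
    [0,0,-0.01,-0.01,0,0,0],
    [0,0,0,-0.03,0,0,0],
    [0,0,-0.02,-0.04,0,0,0],
    [0,0,-0.03,-0.04,0,0,0],
    [0,0,-0.03,-0.02,0,0,0],
    [0,0,-0.01,0,0,0,0],
  ],
)

```text
time_s: 29.6
ee_pos: [0.3924, 0.1804, 0.2908]
eef_rot: [3.138, -0.0, 1.819]
force: [0.4, -0.3, -0.2]
grip_width: 0.0006
grip_force: 0.0
```

Run:
```python
from h import *
for f in('top','wrist'):
    c=ctrl.camera(f);P=cloud(c);d=P[...,:2]*1000-np.array([510,229.6]);X=d@[.969,.247];Y=d@[-.247,.969];Z=P[...,2]*1000-70
    for n,xc,yc,h in(('long',0,-20,(75,)),('short',0,-56,(60,)),('lever',0,40,(84,)),('polish',None,None,())):
        for z0 in h:
            m=(abs(Y-yc)<(14 if n!='lever' else 40))&(abs(X)<35)&(Z>z0)&(Z<115)
            print(f,n,m.sum(),X[m].mean().round(1),Y[m].mean().round(1),np.percentile(Z[m],[5,50,99]).round(1))
    if f=='top':
        save(c,'t6'); cv2.imwrite('pics/c6.png',cv2.resize(c['pixels'][110:305,120:490],None,fx=2.1,fy=2.1,interpolation=3)[:,:,::-1])
o=ctrl.get_obs();print(o['ee_pos'],o['grip_width'])
```

```text
top long 38 15.9 -20.5 [75.9 89.7 95.4]
top short 15 -10.3 -56.0 [64.5 67.7 71.3]
top lever 48 5.5 28.9 [86.  90.4 95. ]
wrist long 212 15.4 -16.7 [76.5 90.  94.6]
wrist short 63 -10.2 -52.5 [61.4 68.6 70.9]
wrist lever 1180 -2.1 42.2 [87.2 91.4 94. ]
[0.3926971  0.18044475 0.28879322] 0.0005741558564707101
```

View pics/c6.png

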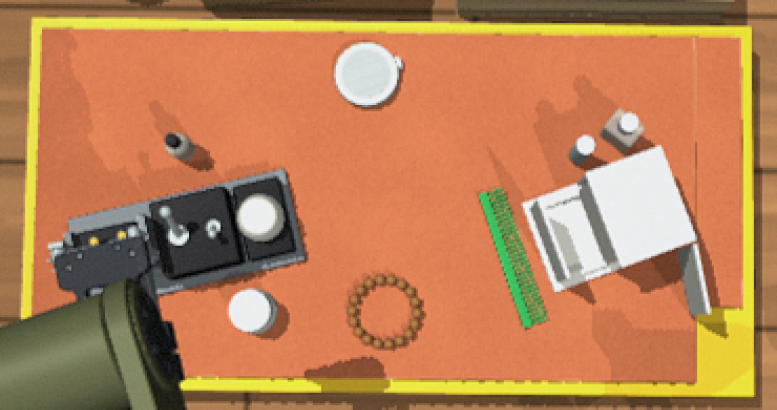

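The isolator now leans to +x (ball at 168,215), the short toggle hasn't moved, the lever is level on the pack, and the bystanders are where they were. The robot is clear of everything, so I hand in.

```bash
python3 -c "
from station import ctrl
print(ctrl.hand_in())"
```

```text
the job is handed in; nothing more can be done
None
```

The job is done and handed in at about 30 s: the pack rests flat in the lamp's well, the lever is clamped on it, the long toggle is flipped on, the short toggle and the other things are undisturbed, and the robot is touching nothing (no verdict came back from the hand-in).

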